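# Shim the rocking balance

## Task

The laboratory balance rocks because its front-left foot has lost its rubber cap and is too short. With the fingertips, push the loose wooden wedge along the worktop, thin end first, under that short foot until the balance stands level and firm, with the opposite foot down again and no rocking left, then take the hand away. Only push the wedge, gently, without gripping or lifting it; do not touch or shift the balance, and leave the vial, jar and tape roll where they stand.

Things in the scene. Friction and masses are not known exactly. Their poses are not given: they have to be found in the camera images.
- balance: Loose top-loading balance, 2.6 to 3.6 kg: white case 180 (x) x 170 (y) mm, underside 13 mm and flat top 48 mm above the feet's plane, steel pan 120 mm across (top 61 mm up). Origin: case centre, in the plane of the three sound feet's undersides; x from front (display) to back, y to its left, z up. Starts tilted 2 to 5 degrees down towards the short foot; slides if the wedge is pushed hard.
- foot_tip (a point): Lowest point of the short foot: a bare steel stem with a ball end 14 mm across at the balance's front-left corner, (x, y) = (-72, 68) mm of the balance, 18 mm in from the front edge and 17 mm from the left. It is 4 to 8 mm too short (differs each time) and stands on the worktop at the start, lightly loaded.
- far_foot_tip (a point): Underside centre of the rubber foot diagonally opposite (back right, (72, -68) mm of the balance), 22 mm across. It hangs 4 to 8 mm above the worktop at the start and is down on it again when the balance no longer rocks. The other two feet, alike, are at (-72, -68) and (72, 68) mm.
- short_foot: The short foot as a part of the balance, origin at its lowest point (as foot_tip).
- wedge: Loose wooden wedge, 80 g, 110 mm long (y), 56 mm wide (x), flat on the worktop. Origin: centre of its underside. Thin toe, 2 mm high, at y = -55 mm, pointing roughly to the short foot; the top rises evenly (9 degrees) to 17 mm at y = 42 mm. It stays where it is left and does not slide back out.
- toe (a point): Middle of the wedge's thin edge, on the underside.
- heel (a point): Centre of the wedge's heel, a flat upright face 56 mm wide and 18 mm high at wedge y = 55 mm; this point is 9 mm up. Push here, towards the toe: about 1 N on the bare worktop, 2 to 6 N under the loaded foot; once the balance is level the push rises steeply within a few mm, and above 9 N the balance may slide.
- vial: Bystander: small glass vial with black screw cap, 27 mm across, 62 mm high; origin at its underside.
- jar: Bystander: grey-green plastic jar with black lid, 68 mm across, 106 mm high; origin at its underside.
- tape: Bystander: roll of pale clear tape lying flat, 103 mm across, 25 mm high; origin at its underside.
Things that resemble listed ones, but are neither listed nor needed, are in the scene too. Of the things that look like the wedge, take the one that is farthest to the robot's right at the start.

How it is judged:
At the end, for the whole second after the job is handed in: The balance is level within 0.57 degrees and at rest, the short foot stands on the wedge (over 0.5 N) and the opposite foot is down on the worktop again (within 1 mm); the wedge lies flat on the worktop; the balance is within 20 mm of where it stood, and vial, jar and tape within 20 mm and upright (angle between balance's own z axis and vertical below 0.01 rad and contact force between wedge and short_foot above 0.5 N and height (world z) of far_foot_tip below 0.001 m and distance of each of balance, vial, jar, tape from where it was at the start of the episode below 0.02 m and height (world z) of wedge below 0.003 m and angle between wedge's own z axis and vertical below 0.03 rad and linear speed of each of wedge, balance below 0.01 m/s and angle between each of vial, jar's own z axis and vertical below 0.1 rad); the robot touches nothing.
It fails at once if the wedge is lifted or tipped off the worktop (height (world z) of wedge above 0.008 m or angle between wedge's own z axis and vertical above 0.15 rad).
It fails at once if the wedge is squeezed or shoved with more than 35 N (contact force between the fingers and wedge above 35 N).
It fails at once if the robot pushes on the balance (over 2 N) (contact force between any of the fingers, the arm and balance above 2 N).
It fails at once if the balance is shoved more than 30 mm or lifted (distance of balance from where it was at the start of the episode above 0.03 m or height (world z) of balance above 0.012 m).
It fails at once if a bystander is knocked away or over (distance of any of vial, jar, tape from where it was at the start of the episode above 0.03 m or angle between any of vial, jar, tape's own z axis and vertical above 0.3 rad).
It also fails if it takes over 64 s, if anything falls off the work surface, if the arm or the gripper's body presses on something with over 40 N, if the wrist force passes 120 N, or if a joint passes its speed limit or range.

## Robot

A 6-joint arm with a two-finger parallel gripper is mounted at the origin on a cart in front of the work surface, level with it; the furniture and walls round the work are solid. World frame = base frame: x ahead of the robot, y to its left, z up, the work surface at z = 0. Lengths are in m, angles in rad, forces in N, time in s.
With the tool pointing down it reaches from about 0.225 to 0.875 m from the base axis. Payload 3.4 kg.
Tool frame: the origin (TCP) lies at the very end of the fingers, on their centre line; the grasp point (between the pads) lies behind it (manip.tcp_to_grasp is the z of the grasp point in the tool frame, in m); z points along the fingers, y is the direction in which the jaws open and shut (so a half turn about z gives the same grasp; the last joint's range is limited). The gripper opens to 85 mm and grips with 20 to 120 N. Pads are 22 mm wide; open, the fingers measure 114 mm over their backs; the gripper's body (76 mm by 85 mm) begins 54 mm behind the grasp point. The pads swing forward as they close: fully open they stand 13 mm farther back than shut.
Start: joints at [1.051, 0.276, 1.505, -0, 1.361, -0.121], TCP at [0.223, 0.53, 0.211] pointing down, gripper open.
Joint ranges: [-2.89, 2.89], [-0.75, 2.08], [0.22, 2.7], [-1.18, 4.32], [0.11, 2.71], [-2.7, 2.7]. Speed limits (rad/s): [2.57, 2.57, 3.14, 3.14, 3.14, 3.14].

## Interface

Orientations are given as a unit quaternion [w, x, y, z].
In Python, from rig import manip, eyes gives the robot as it stands.
- The arm moves only by the tool servo_tool, never from a script. Its argument "increments" is a list of rows, each an object with "slide": the shift along the tool's x, y, z in m, a list of three; "spin": the turn about the tool's z in degrees. A call has 1 to 8 rows; each row shifts and turns the commanded pose from where the row before left it, along the tool's axes as they then stand; what a row does not reach is not made up. A row lasts 1/10 s, in which the tool goes at most 50 mm and 8.59 degrees, less where a joint would pass 70% of its speed; a pose out of reach is approached as far as the arm can. A call is refused whole if a number of a shift passes 0.05 or a number of a turn 8.59, either way. A call with a gripper value outside its range is refused whole. "hand" is the opening, from 0 (shut) to 1 (fully open), set as the call begins (left out, the last holds). The fingers move at their own pace and stop on an object; "newtons" is the grip in N (left out, the last holds). Time passes only in rows, so rows that do not move let the fingers close. It gives the time, the measured TCP pose, the force and the opening at its end, in the units of the state.
- manip.get_state(): the state, without advancing time (a new reading comes with each control period).
- eyes.get_image(name): name is "scene" or "side" or "wrist"; returns the picture (480x640x3 uint8, blue, green, red); there is no depth.
- eyes.calibration(name): a dict with "fx", "fy", "cx", "cy" (pixels), "rvec" (rotation vector, rad) and "tvec" (3), from world to camera coordinates, as OpenCV has them; the wrist camera has in their place "hand_eye" (4x4, takes a point from camera to tool coordinates, whose origin is the TCP and whose axes are the flange's). Camera axes: x right, y down, z forward; pixel columns grow to the right and rows downward; lengths in m; the calibration is good to about 2 mm. A picture is of the moment at which its call begins: read the wrist's pose just before it. calibration takes no time and is no camera call.
- manip.sign_off(): hands the job in, once; it reports no verdict.
The state is a dict: "clock": time; "qpos": joint angles; "qd": joint speeds; "effort": joint torques, N m; "position": TCP position; "ee_rot": TCP orientation; "contact_force": force on the tool from outside, world axes, zero at the start; "moment": the same for the moment, N m; "width": finger opening in m.
Only numpy, scipy, OpenCV 4.12 (cv2) and the standard library are available. Lean on these libraries where they do the work, as an engineer would, in place of code of your own. Each camera call takes 0.05 s, during which the arm holds its last target.

## Working session

There is one attempt and no reset: what is moved stays moved. The work goes in short steps, Python scripts to look and compute and a tool call to move; the robot and the scene stay as the last step left them, time stands still between calls to the robot, and variables do not carry over. Pictures are saved under pics/ and viewed, and the job is handed in when it is done.

Besides the shell and the picture viewer there is one more tool, called after "Emit:" as name([rows], argument=value, ...), one row to a line, values as JSON. servo_tool: Moves the arm, as the interface text tells. Its arguments: {"type":"object","properties":{"increments":{"type":"array","items":{"type":"object","properties":{"slide":{"type":"array","items":{"type":"number"}},"spin":{"type":"number"}}}},"hand":{"type":"number"},"newtons":{"type":"number"}},"required":["increments"]}

```bash
mkdir -p pics; ls; python3 - <<'E'
from rig import manip, eyes
import cv2
s=manip.get_state();print(s, manip.tcp_to_grasp)
for n in("scene","side","wrist"):
    cv2.imwrite(f"pics/{n}0.png",eyes.get_image(n));print(n,eyes.calibration(n))
E
```

```text
pics
{'clock': 0.0, 'qpos': array([ 1.05097013e+00,  2.76596595e-01,  1.50612636e+00, -2.38701741e-05,
        1.36067350e+00, -1.21024826e-01]), 'qd': array([-5.67724040e-04,  1.27530405e-04, -2.31541271e-05,  5.44177869e-04,
        3.23586355e-04,  9.74699123e-04]), 'effort': array([ 5.71847977e-04, -4.16756880e+01, -2.45796454e+01, -5.62754963e-05,
        1.08721107e-02,  8.58589093e-07]), 'position': array([0.22302999, 0.52938285, 0.20974152]), 'ee_rot': array([-2.72994754e-04,  1.98079395e-01,  9.80185564e-01, -8.59668139e-04]), 'contact_force': array([-0.50867412, -0.34353342,  0.44023693]), 'moment': array([ 0.0104806 ,  0.0751566 , -0.01524514]), 'width': 0.08493469607957513} -0.0187
scene {'fx': 466.64200294326093, 'fy': 466.64200294326093, 'cx': 326.13415981967813, 'cy': 242.22372245317442, 'rvec': array([ 2.29575093, -0.65988507,  0.24800423]), 'tvec': array([-0.47020522,  0.23123872,  0.79930178])}
side {'fx': 463.9313374335744, 'fy': 463.9313374335744, 'cx': 315.34698537375846, 'cy': 238.6090884592264, 'rvec': array([ 2.12832251, -0.01566283,  0.02061881]), 'tvec': array([-0.53668444,  0.02325192,  1.01778514])}
wrist {'fx': 351.6854469116886, 'fy': 351.6854469116886, 'cx': 319.17528956754103, 'cy': 240.3146499030303, 'hand_eye': array([[ 9.24330521e-05, -9.54273573e-01, -2.98934675e-01,
         7.52804679e-02],
       [ 9.99999918e-01,  2.06154964e-04, -3.48889568e-04,
        -8.72629023e-04],
       [ 3.94562962e-04, -2.98934618e-01,  9.54273513e-01,
        -1.63959708e-01],
       [ 0.00000000e+00,  0.00000000e+00,  0.00000000e+00,
         1.00000000e+00]])}
```

View pics/scene0.png

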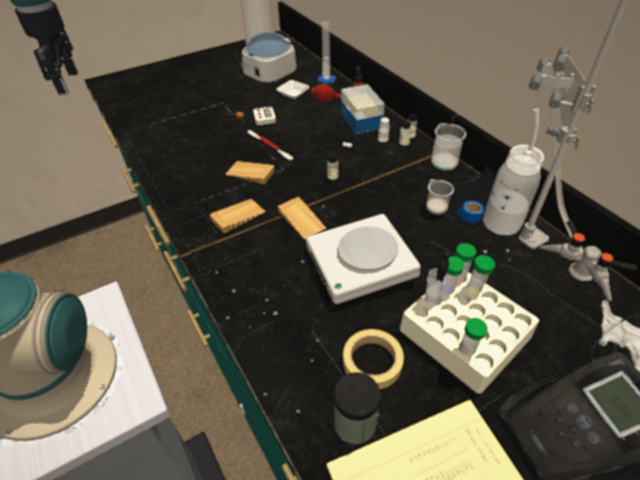

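View pics/side0.png

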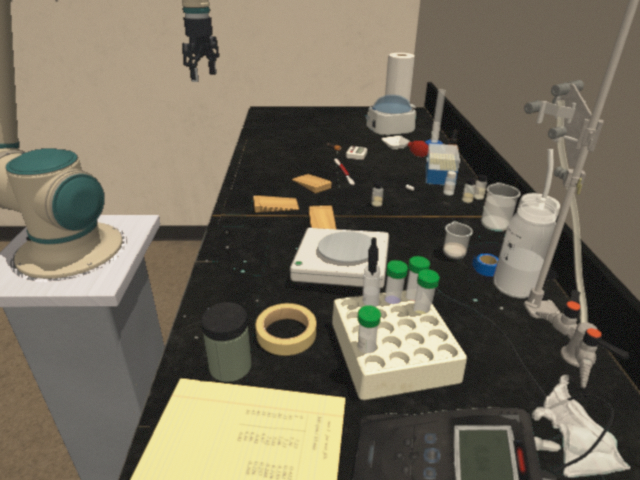

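View pics/wrist0.png

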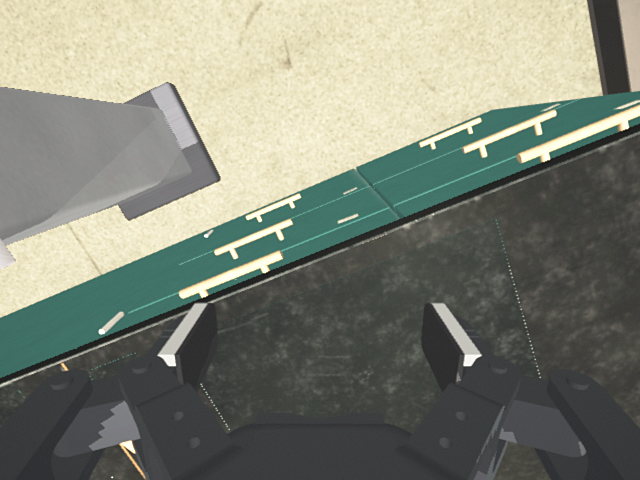

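```bash
cat > h.py <<'E'
import numpy as np,cv2
from rig import manip,eyes
from scipy.spatial.transform import Rotation as R
def cam(n,s=None):
    c=eyes.calibration(n)
    K=np.array([[c['fx'],0,c['cx']],[0,c['fy'],c['cy']],[0,0,1]])
    if n!='wrist': return K,R.from_rotvec(c['rvec']).as_matrix(),np.array(c['tvec'])
    s=s or manip.get_state();q=s['ee_rot']
    T=np.eye(4);T[:3,:3]=R.from_quat([q[1],q[2],q[3],q[0]]).as_matrix();T[:3,3]=s['position']
    M=np.linalg.inv(T@c['hand_eye']);return K,M[:3,:3],M[:3,3]
def onz(C,uv,z=0):
    K,Rm,t=C;uv=np.atleast_2d(np.array(uv,float))
    d=(Rm.T@np.linalg.inv(K)@np.c_[uv,np.ones(len(uv))].T).T;o=-Rm.T@t
    return o+d*((z-o[2])/d[:,2])[:,None]
def proj(C,P):
    K,Rm,t=C;p=(Rm@np.atleast_2d(P).T).T+t;p=(K@p.T).T;return p[:,:2]/p[:,2:]
def crop(im,x0,y0,w,h,f,name):
    cv2.imwrite(name,cv2.resize(im[y0:y0+h,x0:x0+w],None,fx=f,fy=f,interpolation=cv2.INTER_CUBIC))
E
python3 - <<'E'
from h import *
crop(cv2.imread('pics/scene0.png'),200,150,230,170,3.4,'pics/sc1.png')
crop(cv2.imread('pics/side0.png'),240,160,160,130,4.6,'pics/sd1.png')
C=cam('scene');print(onz(C,[[302,216],[237,214],[250,171],[333,178],[228,390]]).round(3))
C=cam('side');print(onz(C,[[322,217],[275,204],[312,184]]).round(3))
E
```

```text
[[ 0.563  0.121  0.   ]
 [ 0.439  0.208  0.   ]
 [ 0.535  0.34  -0.   ]
 [ 0.698  0.201  0.   ]
 [ 0.247 -0.183  0.   ]]
[[0.556 0.142 0.   ]
 [0.436 0.212 0.   ]
 [0.534 0.333 0.   ]]
```

View pics/sc1.png

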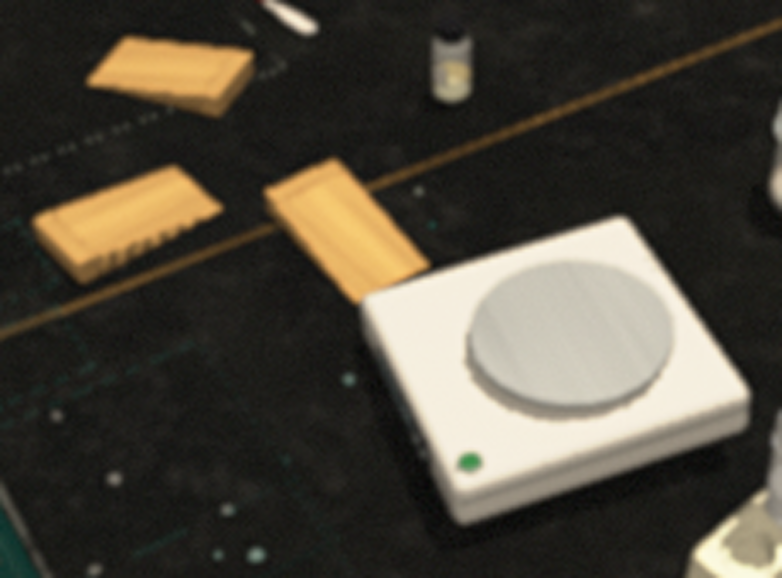

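View pics/sd1.png

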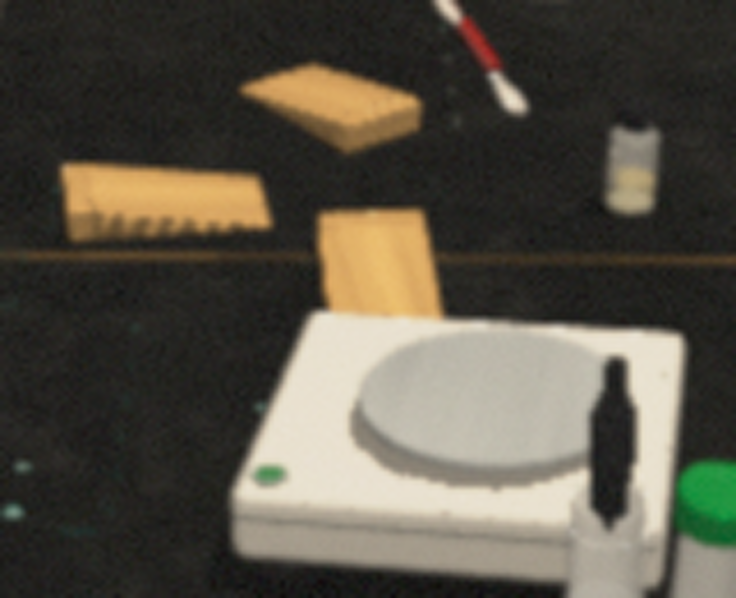

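```bash
python3 - <<'E'
from h import *
S=cam('scene');D=cam('side')
f=lambda p:np.array(p)/3.4+[200,150]
g=lambda p:np.array(p)/4.6+[240,160]
print('heel top sc',onz(S,f([[266,190],[336,158]]),.018).round(4),'toe sc',onz(S,f([[358,303],[428,266]]),.002).round(4))
print('heel top sd',onz(D,g([[318,212],[424,210]]),.018).round(4))
print('bal case top scene (left front,left back,right back,right front)',onz(S,f([[366,298],[624,217],[748,392],[458,500]]),.046).round(4))
print('side',onz(D,g([[312,312],[684,335],[232,497]]),.046).round(4))
print('vial',onz(S,f([[452,98]])).round(3))
s=manip.get_state();q=s['ee_rot'];print(R.from_quat([q[1],q[2],q[3],q[0]]).as_matrix().round(3))
E
```

```text
heel top sc [[0.525  0.163  0.018 ]
 [0.5811 0.1664 0.018 ]] toe sc [[0.5312 0.0511 0.002 ]
 [0.587  0.0558 0.002 ]]
heel top sd [[0.5243 0.1657 0.018 ]
 [0.5821 0.1679 0.018 ]]
bal case top scene (left front,left back,right back,right front) [[ 0.5177  0.0138  0.046 ]
 [ 0.692  -0.0119  0.046 ]
 [ 0.6634 -0.1681  0.046 ]
 [ 0.4828 -0.1444  0.046 ]]
side [[ 0.5202  0.0118  0.046 ]
 [ 0.6942 -0.0103  0.046 ]
 [ 0.4861 -0.1388  0.046 ]]
vial [[0.696 0.198 0.   ]]
[[-0.922  0.388 -0.001]
 [ 0.388  0.922 -0.001]
 [ 0.    -0.001 -1.   ]]
```

Wedge lookalikes in the scene picture are at (302,216) with y≈0.11–0.13, (237,214) with y≈0.21, and (250,171) with y≈0.34. The first is farthest right, and its thin toe points at the balance's front-left corner, as the crop confirms. That is the wedge. I'll move above and behind its heel.

Emit:
servo_tool([
  {"slide":[-0.0266,-0.0101,0]},
  {"slide":[-0.0266,-0.0101,0]},
  {"slide":[-0.0266,-0.0101,0]},
  {"slide":[-0.0266,-0.0101,0]},
  {"slide":[-0.0266,-0.0101,0]},
  {"slide":[-0.0266,-0.0101,0]},
  {"slide":[-0.0266,-0.0101,0]},
  {"slide":[-0.0266,-0.0101,0]},
], hand=0.3)

```text
$.increments[0]: bad value
```

Emit:
servo_tool([
  {"slide":[-0.0266,-0.0101,0]},
  {"slide":[-0.0266,-0.0101,0]},
  {"slide":[-0.0266,-0.0101,0]},
  {"slide":[-0.0266,-0.0101,0]},
  {"slide":[-0.0266,-0.0101,0]},
  {"slide":[-0.0266,-0.0101,0]},
  {"slide":[-0.0266,-0.0101,0]},
  {"slide":[-0.0266,-0.0101,0]},
])

```text
$.increments[0]: bad value
```

Emit:
servo_tool([
  {"spin":8.5},
  {"spin":8.5},
  {"spin":8.5},
  {"spin":8.5},
  {"spin":8.5},
  {"spin":8.5},
  {"spin":8.5},
  {"spin":8.5},
])

```text
$.increments[0]: bad value
```

Emit:
servo_tool([
  {"spin":7},
  {},
])

```text
$.increments[0]: bad value
```

```bash
python3 - <<'E'
from h import *
s=manip.get_state();np.save('s1.npy',s,allow_pickle=True)
im=eyes.get_image('wrist');cv2.imwrite('pics/w1.png',im)
print(s['clock'],s['position'],s['ee_rot'],s['width'],s['contact_force'])
E
```

```text
0.15 [0.22308716 0.52949027 0.20991957] [-2.32783867e-04  1.98112597e-01  9.80178999e-01 -6.89221040e-04] 0.08554482741593465 [ 0.10551284 -0.61346556  0.20388449]
```

View pics/w1.png

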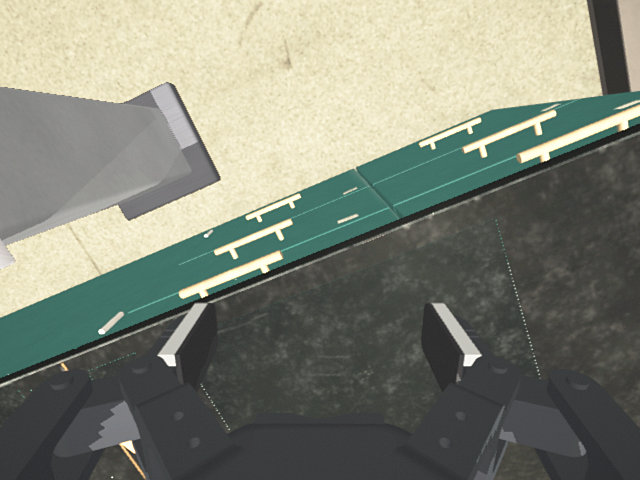

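Every row needs both fields, so all four moves were refused and the arm hasn't moved. I'll resend them.

Emit:
servo_tool([
  {"slide":[-0.0266,-0.0101,0],"spin":0},
  {"slide":[-0.0266,-0.0101,0],"spin":0},
  {"slide":[-0.0266,-0.0101,0],"spin":0},
  {"slide":[-0.0266,-0.0101,0],"spin":0},
  {"slide":[-0.0266,-0.0101,0],"spin":0},
  {"slide":[-0.0266,-0.0101,0],"spin":0},
  {"slide":[-0.0266,-0.0101,0],"spin":0},
  {"slide":[-0.0266,-0.0101,0],"spin":0},
], hand=0.3)

```text
clock: 1.0
position: [0.3887, 0.3719, 0.2105]
ee_rot: [-0.0, 0.198, 0.98, -0.0]
contact_force: [0.1, 0.2, -0.1]
width: 0.0256
```

Emit:
servo_tool([
  {"slide":[-0.0266,-0.0101,0],"spin":0},
  {"slide":[-0.0266,-0.0101,0],"spin":0},
  {"slide":[-0.0266,-0.0101,0],"spin":0},
  {"slide":[-0.0266,-0.0101,0],"spin":0},
  {"slide":[-0.0266,-0.0101,0],"spin":0},
  {"slide":[-0.0266,-0.0101,0],"spin":0},
  {"slide":[-0.0266,-0.0101,0],"spin":0},
  {"slide":[-0.0266,-0.0101,0],"spin":0},
])

```text
clock: 1.8
position: [0.5534, 0.2148, 0.2104]
ee_rot: [-0.0, 0.198, 0.98, -0.0]
contact_force: [0.6, -0.2, 0.4]
width: 0.0255
```

Emit:
servo_tool([
  {"slide":[0,0,0],"spin":8.5},
  {"slide":[0,0,0],"spin":8.5},
  {"slide":[0,0,0],"spin":8.5},
  {"slide":[0,0,0],"spin":8.5},
  {"slide":[0,0,0],"spin":8.5},
  {"slide":[0,0,0],"spin":8.5},
  {"slide":[0,0,0],"spin":8.5},
  {"slide":[0,0,0],"spin":8.5},
])

```text
clock: 2.6
position: [0.5526, 0.2157, 0.2103]
ee_rot: [-0.0, 0.714, 0.7, -0.0]
contact_force: [-0.7, -0.4, -0.3]
width: 0.0255
```

Emit:
servo_tool([
  {"slide":[0,0,0],"spin":7},
  {"slide":[0,0,0],"spin":0},
])

```text
clock: 2.8
position: [0.5526, 0.2157, 0.2104]
ee_rot: [-0.0, 0.754, 0.657, -0.0]
contact_force: [0.5, 0.2, 0.4]
width: 0.0256
```

```bash
python3 - <<'E'
from h import *
s=manip.get_state();np.save('s1.npy',s,allow_pickle=True)
im=eyes.get_image('wrist');cv2.imwrite('pics/w2.png',im)
print(s['clock'],s['position'],s['ee_rot'],s['width'],s['contact_force'])
E
```

```text
2.8 [0.55257999 0.21569986 0.21036593] [-1.36264116e-04  7.53741778e-01  6.57170660e-01 -1.93315032e-04] 0.025613114765355497 [0.50506668 0.17714088 0.37375457]
```

View pics/w2.png

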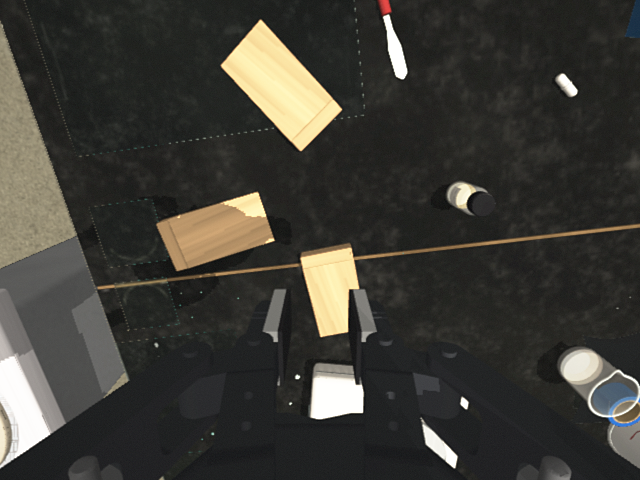

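```bash
python3 - <<'E'
from h import *
crop(cv2.imread('pics/w2.png'),260,225,150,200,3,'pics/w2c.png')
E
```

```text
(no output)
```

View pics/w2c.png

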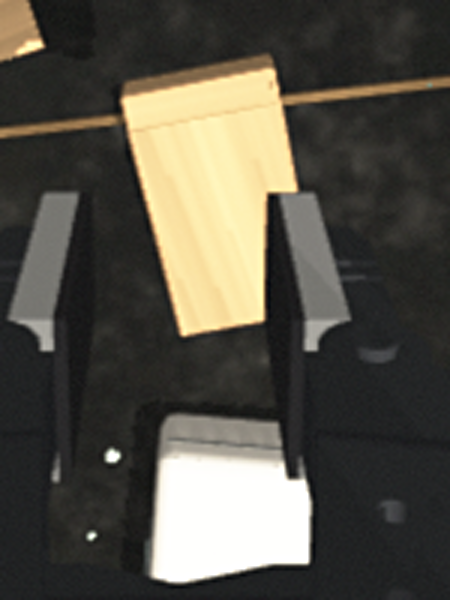

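```bash
python3 - <<'E'
from h import *
s=np.load('s1.npy',allow_pickle=True).item()
W=cam('wrist',s);f=lambda p:np.array(p)/3+[260,225]
print('heel top',onz(W,f([[123,97],[275,66]]),.018).round(4))
print('heel base',onz(W,f([[123,84],[271,55]]),.0).round(4))
print('toe',onz(W,f([[183,336]]),.002).round(4))
print('FL bottom',onz(W,f([[163,415]]),.008).round(4),'FL top',onz(W,f([[166,440],[280,450]]),.042).round(4), 'front top',onz(W,f([[145,578]]),.045).round(4))
E
```

```text
heel top [[0.5264 0.1631 0.018 ]
 [0.5818 0.1674 0.018 ]]
heel base [[0.5254 0.1619 0.    ]
 [0.5817 0.1657 0.    ]]
toe [[0.5333 0.0525 0.002 ]]
FL bottom [[0.5207 0.0208 0.008 ]] FL top [[0.5242 0.0347 0.042 ]
 [0.5659 0.0245 0.042 ]] front top [[ 0.5076 -0.0248  0.045 ]]
```

```bash
cat > fit.py <<'E'
from h import *
from scipy.optimize import least_squares
def T(p):
    x,y,yaw,s=p
    # tilt: rotate about axis FR->BL feet so FL foot drops by s relative
    a=np.array([-.072,-.068,0]);b=np.array([.072,.068,0]);u=(b-a)/np.linalg.norm(b-a)
    fl=np.array([-.072,.068,0]); d=np.linalg.norm(np.cross(fl-a,u))
    th=np.arcsin(s/d)
    Rt=R.from_rotvec(u*th); 
    if (Rt.apply(fl-a)+a)[2]>0: Rt=R.from_rotvec(-u*th)
    Rz=R.from_euler('z',yaw)
    return lambda P: Rz.apply(Rt.apply(np.atleast_2d(P)-a)+a)+[x,y,0]
E
python3 - <<'E'
from fit import *
S=cam('scene');D=cam('side')
f=lambda p:np.array(p)/3.4+[200,150]
g=lambda p:np.array(p)/4.6+[240,160]
cs=f([[366,298],[624,217],[748,392],[458,500]]);cd=g([[312,312],[684,335],[232,497]]);pn=f([[571,333]])
def res(p):
    i=p[4];M=T(p[:4]);c=np.array([[-.09+i,.085-i,.048],[.09-i,.085-i,.048],[.09-i,-.085+i,.048],[-.09+i,-.085+i,.048]])
    return np.concatenate([(proj(S,M(c))-cs).ravel(),(proj(D,M(c[[0,1,3]]))-cd).ravel(),(proj(S,M([0,0,.061]))-pn).ravel(),[(p[3]-.006)*500,(i-.002)*500]])
r=least_squares(res,[.59,-.08,-.14,.006,.002],x_scale=[.01,.01,.1,.001,.001])
print(r.x.round(4),np.abs(r.fun).max(),r.fun.round(1));M=T(r.x[:4])
# foot tip: length shorter by s => in balance frame z=+s
print('foot',M([-.072,.068,r.x[3]]),'case FL bottom',M([-.09,.085,.013]),'far',M([.072,-.068,0]))
E
```

```text
[ 0.5909 -0.0823 -0.2006  0.0057  0.0022] 5.476641285736434 [-0.1 -0.1  1.3  0.5  2.3  1.4  1.6 -1.9 -0.1  0.4 -0.5  0.7  0.3  0.7
 -5.5 -1.  -0.1  0.1]
foot [[ 5.33792450e-01 -1.22652240e-03 -9.67948129e-06]] case FL bottom [[0.51933953 0.01934123 0.00580339]] far [[ 0.64781143 -0.16318813  0.00573975]]
```

```bash
python3 - <<'E'
from fit import *
S=cam('scene');D=cam('side')
f=lambda p:np.array(p)/3.4+[200,150]
g=lambda p:np.array(p)/4.6+[240,160]
W=cam('wrist',np.load('s1.npy',allow_pickle=True).item());
wb=np.array([[163,415]])/3+[260,225]
cs=f([[366,298],[624,217],[748,392],[458,500]]);cd=g([[312,312],[684,335],[232,497]])
def res(p):
    i=p[4];M=T(p[:4]);c=np.array([[-.09+i,.085-i,.048],[.09-i,.085-i,.048],[.09-i,-.085+i,.048],[-.09+i,-.085+i,.048]])
    return np.concatenate([(proj(S,M(c))-cs).ravel(),(proj(D,M(c[[0,1,3]]))-cd).ravel(),(proj(W,M([-.09+i,.085-i,.013]))-wb).ravel(),[(p[3]-.006)*500,(i-.002)*500]])
r=least_squares(res,[.59,-.08,-.14,.006,.002],x_scale=[.01,.01,.1,.001,.001])
print(r.x.round(4),r.fun.round(1));M=T(r.x[:4])
print('foot',M([-.072,.068,r.x[3]]).round(4),'FL bottom',M([-.09,.085,.013]).round(4))
E
```

```text
[ 0.59   -0.0809 -0.2028  0.0066  0.0021] [-0.9 -0.1  0.5  0.2  1.3  0.7  0.4 -2.3 -0.5  0.4 -1.1  0.3 -0.4  0.1
 -0.  -0.   0.3  0.1]
foot [[ 5.331e-01  4.000e-04 -0.000e+00]] FL bottom [[0.5187 0.021  0.0047]]
```

Emit:
servo_tool([
  {"slide":[-0.005,0.003,0.03],"spin":2},
  {"slide":[-0.005,0.003,0.03],"spin":2},
  {"slide":[0,0,0.03],"spin":0},
  {"slide":[0,0,0.03],"spin":0},
  {"slide":[0,0,0.03],"spin":0},
  {"slide":[0,0,0.02],"spin":0},
  {"slide":[0,0,0.02],"spin":0},
  {"slide":[0,0,0],"spin":0},
])

```text
clock: 3.65
position: [0.5547, 0.2043, 0.0178]
ee_rot: [-0.001, 0.776, 0.631, -0.003]
contact_force: [-0.7, -0.1, -0.1]
width: 0.0256
```

Emit:
servo_tool([
  {"slide":[0,0,0.007],"spin":0},
  {"slide":[0,0,0.006],"spin":0},
  {"slide":[0,0,0],"spin":0},
])

```text
clock: 3.95
position: [0.5571, 0.2049, 0.0076]
ee_rot: [-0.0, 0.776, 0.631, 0.0]
contact_force: [0.1, -0.2, 0.3]
width: 0.0259
```

```bash
python3 - <<'E'
from h import *
s=manip.get_state();
print(s['clock'],s['position'],s['ee_rot'],s['width'],s['contact_force'])
a=eyes.get_image('wrist');b=eyes.get_image('scene');c=eyes.get_image('side')
g=lambda im,x,y,w,h:cv2.resize(im[y:y+h,x:x+w],(400,300),interpolation=cv2.INTER_CUBIC)
cv2.imwrite('pics/m3.png',np.vstack([np.hstack([g(a,0,0,640,480),g(b,220,120,200,150)]),np.hstack([g(c,220,120,200,150),g(a,240,220,160,120)])]))
E
```

```text
3.95 [0.55712463 0.20494593 0.00762476] [-1.75089928e-05  7.76151882e-01  6.30545998e-01  2.50856829e-05] 0.025925614526064875 [ 0.13784576 -0.2370917   0.28196052]
```

View pics/m3.png

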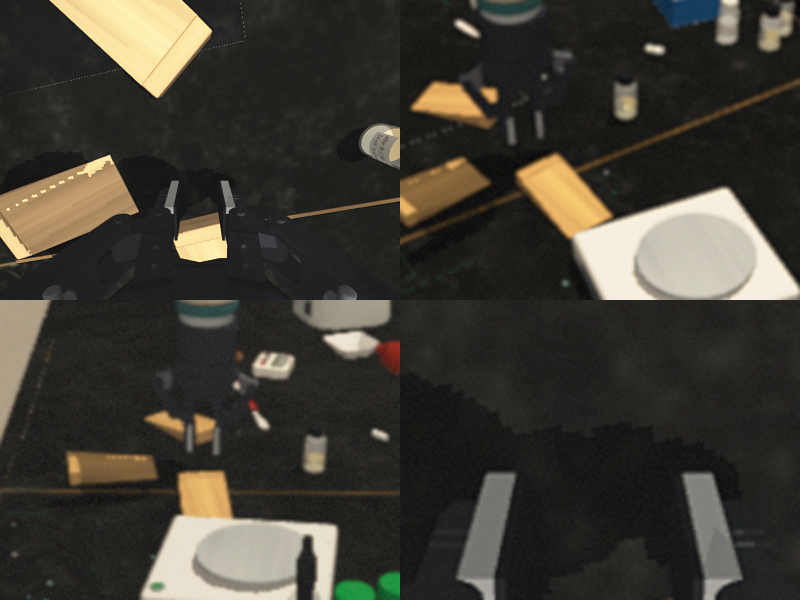

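Emit:
servo_tool([
  {"slide":[-0.0098,0.0021,0.001],"spin":0},
  {"slide":[-0.0078,0.0017,0.001],"spin":0},
  {"slide":[-0.003,0.0006,0],"spin":0},
  {"slide":[-0.003,0.0006,0],"spin":0},
  {"slide":[-0.003,0.0006,0],"spin":0},
  {"slide":[-0.003,0.0006,0],"spin":0},
  {"slide":[-0.003,0.0006,0],"spin":0},
  {"slide":[-0.003,0.0006,0],"spin":0},
])

```text
clock: 4.9
position: [0.5571, 0.1684, 0.0056]
ee_rot: [-0.0, 0.776, 0.63, 0.0]
contact_force: [0.4, -0.4, -0.5]
width: 0.0258
```

```bash
cat > look.py <<'E'
from h import *
import sys
n=sys.argv[1]
s=manip.get_state();np.save(f's_{n}.npy',s,allow_pickle=True)
print(s['clock'],s['position'].round(4),s['ee_rot'].round(4),s['width'],s['contact_force'].round(2))
a=eyes.get_image('wrist');b=eyes.get_image('scene');c=eyes.get_image('side')
for k,v in zip('wsd',(a,b,c)): cv2.imwrite(f'pics/{n}{k}.png',v)
g=lambda im,x,y,w,h:cv2.resize(im[y:y+h,x:x+w],(400,300),interpolation=cv2.INTER_CUBIC)
cv2.imwrite(f'pics/{n}.png',np.vstack([np.hstack([g(a,0,0,640,480),g(b,260,150,160,120)]),np.hstack([g(c,260,180,160,120),g(a,240,300,240,180)])]))
E
python3 look.py p1
```

```text
4.9 [0.5571 0.1684 0.0056] [-0.000e+00  7.763e-01  6.304e-01  1.000e-04] 0.025833088194099175 [ 0.37 -0.38 -0.48]
```

View pics/p1.png

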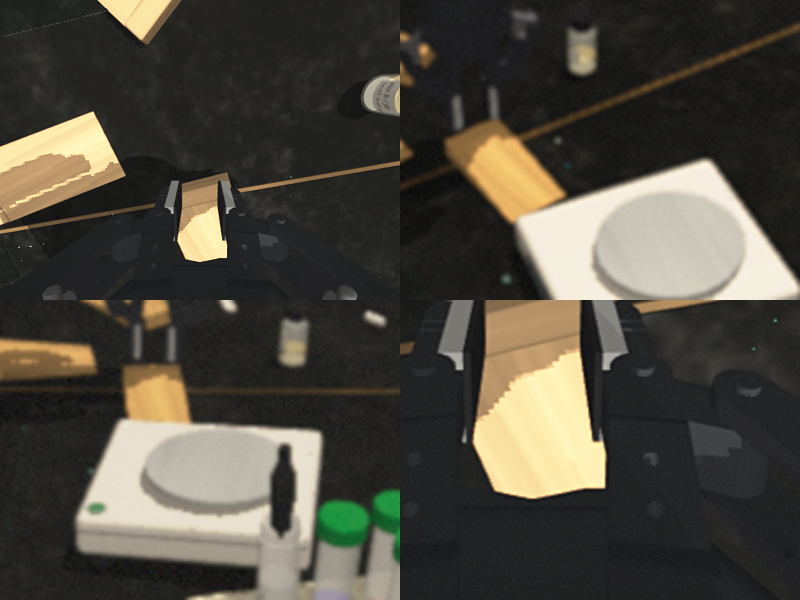

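```bash
python3 - <<'E'
from h import *
s=np.load('s_p1.npy',allow_pickle=True).item();W=cam('wrist',s)
crop(cv2.imread('pics/p1w.png'),240,260,160,130,5,'pics/p1wc.png')
crop(cv2.imread('pics/p1s.png'),260,180,110,80,7,'pics/p1sc.png')
p=s['position']
q=s['ee_rot'];Rm=R.from_quat([q[1],q[2],q[3],q[0]])
# tip pts in tool frame
for P in [[.011,.013,0],[-.011,.013,0],[.011,-.013,0],[-.011,-.013,0]]:
    print(P,proj(W,Rm.apply(P)+p).round(0))
E
```

```text
[0.011, 0.013, 0] [[344. 265.]]
[-0.011, 0.013, 0] [[343. 304.]]
[0.011, -0.013, 0] [[292. 265.]]
[-0.011, -0.013, 0] [[293. 304.]]
```

View pics/p1wc.png

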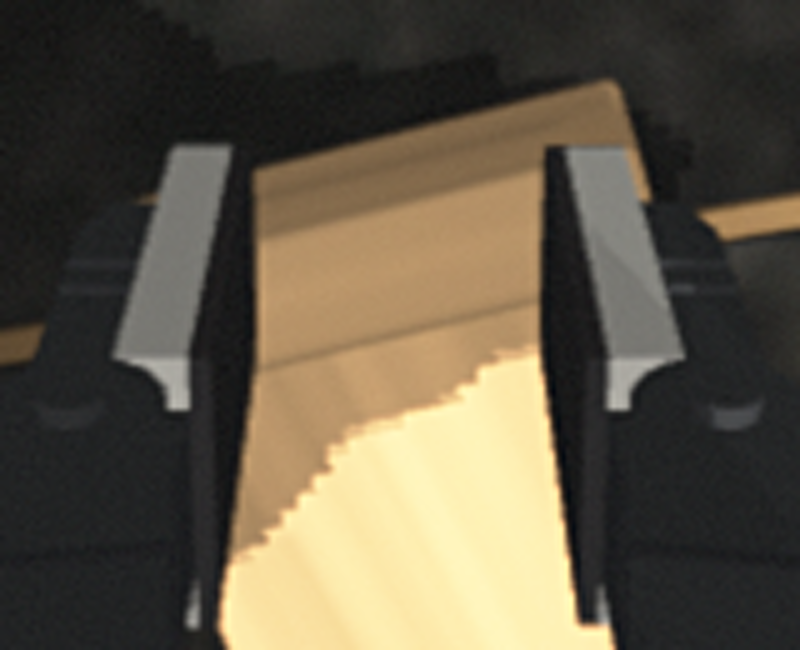

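View pics/p1sc.png

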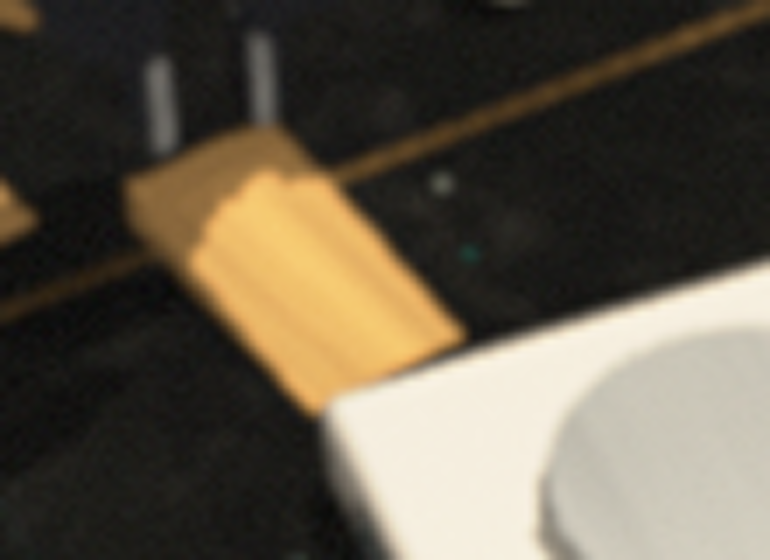

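```bash
python3 - <<'E'
from h import *
s=np.load('s_p1.npy',allow_pickle=True).item();W=cam('wrist',s)
p=s['position']
q=s['ee_rot'];Rm=R.from_quat([q[1],q[2],q[3],q[0]])
for z in (-.003,-.006,-.009,-.012,-.015,-.02):
    print(z,[proj(W,Rm.apply(P)+p).round(0).tolist() for P in [[.011,-.013,z],[-.011,-.013,z],[.011,.013,z],[-.011,.013,z]]])
h=np.array([[252,170],[612,80]])/5+[240,260]
print(onz(W,h,.0),onz(W,h,.018))
print(onz(W,np.array([[258,237],[540,168]])/5+[240,260],.018))
f=lambda p:np.array(p)/7+[260,180]
S=cam('scene');print(onz(S,f([[125,180],[270,122]]),.018).round(4),onz(S,f([[320,415],[465,337]]),.002).round(4))
E
```

```text
-0.003 [[[291.0, 267.0]], [[292.0, 307.0]], [[344.0, 267.0]], [[343.0, 307.0]]]
-0.006 [[[291.0, 269.0]], [[292.0, 310.0]], [[344.0, 269.0]], [[344.0, 310.0]]]
-0.009 [[[290.0, 272.0]], [[291.0, 313.0]], [[345.0, 272.0]], [[344.0, 313.0]]]
-0.012 [[[290.0, 274.0]], [[291.0, 316.0]], [[345.0, 274.0]], [[344.0, 316.0]]]
-0.015 [[[289.0, 277.0]], [[290.0, 319.0]], [[346.0, 277.0]], [[345.0, 319.0]]]
-0.02 [[[288.0, 281.0]], [[289.0, 325.0]], [[347.0, 281.0]], [[346.0, 325.0]]]
[[0.54133423 0.16377402 0.        ]
 [0.58045964 0.16610752 0.        ]] [[0.54470073 0.17204823 0.018     ]
 [0.57967295 0.17413403 0.018     ]]
[[0.54364386 0.16503862 0.018     ]
 [0.57146438 0.16663555 0.018     ]]
[[0.5245 0.164  0.018 ]
 [0.5789 0.1637 0.018 ]] [[0.5318 0.0502 0.002 ]
 [0.5881 0.0554 0.002 ]]
```

```bash
python3 - <<'E'
from h import *
f=lambda p:np.array(p)/7+[260,180]
S=cam('scene')
for z in (0,.005,.01,.015,.02,.03,.04): print(z,onz(S,f([[165,152],[265,122]]),z).round(4).tolist())
b=cv2.imread('pics/p1s.png');crop(b,230,120,100,100,6,'pics/z1.png')
b=cv2.imread('pics/p1d.png');crop(b,270,120,100,100,6,'pics/z2.png')
cv2.imwrite('pics/z.png',cv2.resize(np.hstack([cv2.imread('pics/z1.png'),cv2.imread('pics/z2.png')]),(800,400)))
E
```

```text
0 [[0.5507, 0.1882, 0.0], [0.5869, 0.1835, 0.0]]
0.005 [[0.5483, 0.1829, 0.005], [0.5843, 0.1782, 0.005]]
0.01 [[0.546, 0.1777, 0.01], [0.5817, 0.173, 0.01]]
0.015 [[0.5436, 0.1724, 0.015], [0.5791, 0.1677, 0.015]]
0.02 [[0.5412, 0.1671, 0.02], [0.5764, 0.1625, 0.02]]
0.03 [[0.5364, 0.1565, 0.03], [0.5712, 0.152, 0.03]]
0.04 [[0.5317, 0.146, 0.04], [0.5659, 0.1415, 0.04]]
```

View pics/z.png

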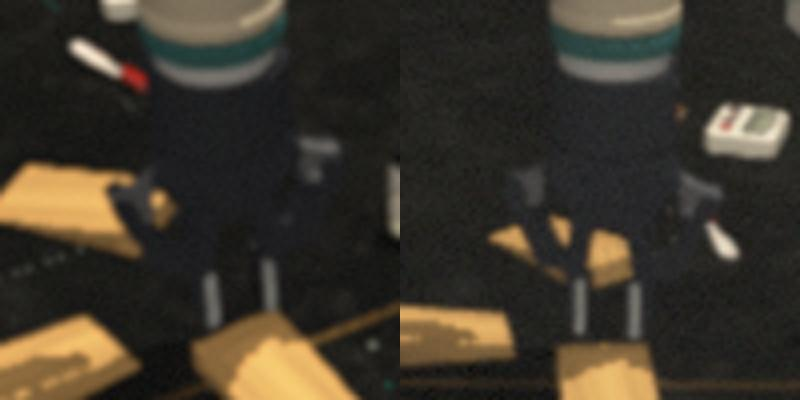

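Emit:
servo_tool([
  {"slide":[0.015,0,0],"spin":0},
  {"slide":[0.015,0,0],"spin":0},
  {"slide":[0,0,0],"spin":0},
  {"slide":[0,0,0],"spin":0},
  {"slide":[0,0,0],"spin":0},
], hand=0)

```text
clock: 5.55
position: [0.5629, 0.1981, 0.0055]
ee_rot: [-0.0, 0.776, 0.631, -0.0]
contact_force: [-0.2, -0.4, 0.6]
width: 0.0002
```

```bash
python3 look.py p2; python3 - <<'E'
from h import *
crop(cv2.imread('pics/p2w.png'),240,230,160,130,2.5,'pics/z1.png')
crop(cv2.imread('pics/p2d.png'),270,150,100,81,4,'pics/z2.png')
crop(cv2.imread('pics/p2s.png'),240,140,100,81,4,'pics/z3.png')
a,b,c=[cv2.resize(cv2.imread(f'pics/z{i}.png'),(400,300)) for i in (1,2,3)]
cv2.imwrite('pics/z.png',np.vstack([np.hstack([a,b]),np.hstack([c,c*0])]))
E
```

```text
5.55 [0.5629 0.1981 0.0055] [-0.000e+00  7.761e-01  6.306e-01 -3.000e-04] 0.00018735087226690942 [-0.23 -0.37  0.59]
```

View pics/z.png

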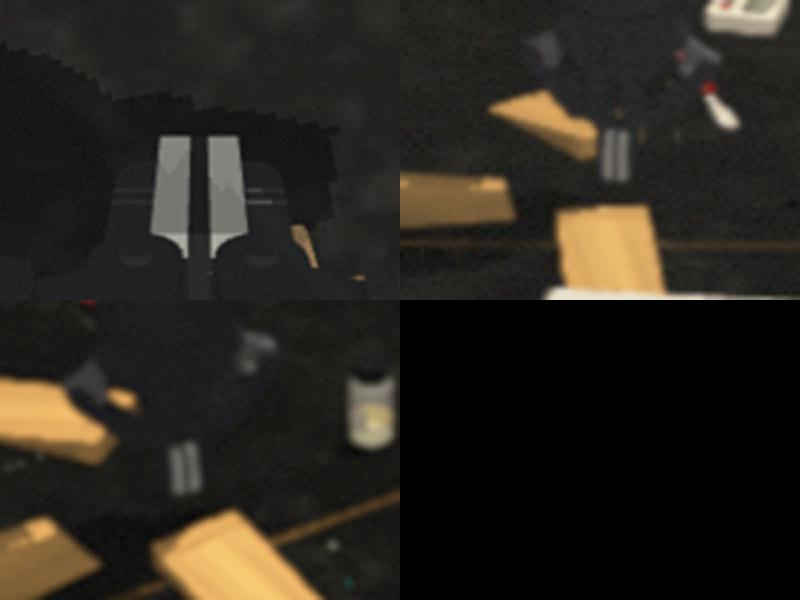

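```bash
python3 - <<'E'
from h import *
S=cam('scene');D=cam('side')
a=np.array([[286.75,192.2]]);b=np.array([[324.,198.9]])
for z in (0,.005,.01,.015,.02,.025,.03): print(z,onz(S,a,z).round(4),onz(D,b,z).round(4))
s=np.load('s_p2.npy',allow_pickle=True).item();W=cam('wrist',s);p=s['position'];q=s['ee_rot'];Rm=R.from_quat([q[1],q[2],q[3],q[0]])
print('obs row',230+136/2.308, 'tip bar inner')
for z in (0,-.01,-.02): print(z,[proj(W,Rm.apply([x,0,z])+p).round(0).tolist() for x in(.011,0,-.011)])
E
```

```text
0 [[0.5738 0.215  0.    ]] [[0.5645 0.2402 0.    ]]
0.005 [[0.5712 0.2095 0.005 ]] [[0.5641 0.2304 0.005 ]]
0.01 [[0.5687 0.2041 0.01  ]] [[0.5636 0.2207 0.01  ]]
0.015 [[0.5662 0.1986 0.015 ]] [[0.5632 0.2109 0.015 ]]
0.02 [[0.5636 0.1931 0.02  ]] [[0.5627 0.2011 0.02  ]]
0.025 [[0.5611 0.1877 0.025 ]] [[0.5623 0.1913 0.025 ]]
0.03 [[0.5586 0.1822 0.03  ]] [[0.5619 0.1815 0.03  ]]
obs row 288.9254766031196 tip bar inner
0 [[[318.0, 265.0]], [[318.0, 285.0]], [[318.0, 304.0]]]
-0.01 [[[318.0, 273.0]], [[318.0, 294.0]], [[318.0, 314.0]]]
-0.02 [[[317.0, 281.0]], [[317.0, 303.0]], [[318.0, 325.0]]]
```

Emit:
servo_tool([
  {"slide":[0,0,0.002],"spin":0},
  {"slide":[0,0,0.002],"spin":0},
  {"slide":[0,0,0],"spin":0},
])

```text
clock: 6.0
position: [0.5629, 0.1977, 0.0012]
ee_rot: [-0.0, 0.776, 0.63, -0.0]
contact_force: [0.3, -0.4, 0.5]
width: -0.0002
```

Emit:
servo_tool([
  {"slide":[0,0,0.002],"spin":0},
  {"slide":[0,0,0],"spin":0},
])

```text
clock: 6.2
position: [0.563, 0.1978, -0.0007]
ee_rot: [-0.0, 0.776, 0.63, -0.0]
contact_force: [-0.8, -0.7, -0.9]
width: 0.0001
```

Emit:
servo_tool([
  {"slide":[0,0,0.002],"spin":0},
  {"slide":[0,0,0.001],"spin":0},
  {"slide":[0,0,0],"spin":0},
])

```text
clock: 6.5
position: [0.5631, 0.1979, -0.0036]
ee_rot: [-0.0, 0.776, 0.63, -0.0]
contact_force: [-0.1, 0.3, -0.4]
width: -0.0002
```

Emit:
servo_tool([
  {"slide":[0,0,0.002],"spin":0},
  {"slide":[0,0,0.001],"spin":0},
  {"slide":[0,0,0],"spin":0},
])

```text
clock: 6.8
position: [0.5631, 0.1979, -0.0066]
ee_rot: [-0.0, 0.776, 0.63, -0.0]
contact_force: [0.1, 0.9, -0.1]
width: -0.0004
```

```bash
python3 look.py p3; python3 - <<'E'
from h import *
crop(cv2.imread('pics/p3w.png'),240,230,160,120,2.5,'pics/z1.png')
crop(cv2.imread('pics/p3d.png'),270,150,100,75,4,'pics/z2.png')
crop(cv2.imread('pics/p3s.png'),240,140,100,75,4,'pics/z3.png')
a,b,c=[cv2.resize(cv2.imread(f'pics/z{i}.png'),(400,300)) for i in (1,2,3)]
cv2.imwrite('pics/z.png',np.clip(np.vstack([np.hstack([a,b]),np.hstack([c,c*0])]).astype(int)*2,0,255))
E
```

```text
6.8 [ 0.5631  0.1979 -0.0066] [-1.000e-04  7.763e-01  6.303e-01 -1.000e-04] -0.00040232315773194426 [ 0.11  0.93 -0.08][ WARN:0@0.706] global loadsave.cpp:1063 imwrite_ Unsupported depth image for selected encoder is fallbacked to CV_8U.
```

View pics/z.png

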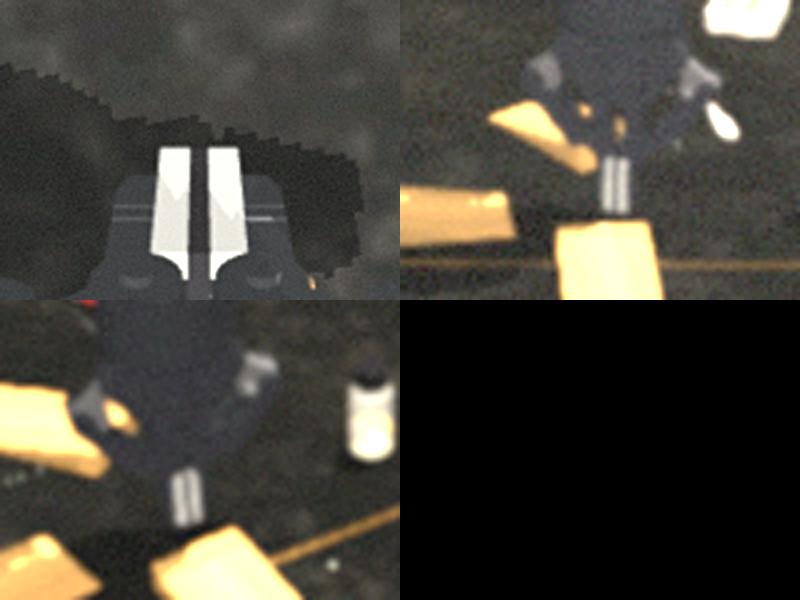

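Emit:
servo_tool([
  {"slide":[-0.002,-0.01,0],"spin":0},
  {"slide":[0,0,0.002],"spin":0},
  {"slide":[0,0,0.002],"spin":0},
  {"slide":[0,0,0.002],"spin":0},
  {"slide":[0,0,0],"spin":0},
  {"slide":[0,0,0],"spin":0},
], hand=0.4)

```text
clock: 7.55
position: [0.5532, 0.198, -0.0125]
ee_rot: [0.0, 0.776, 0.63, 0.0]
contact_force: [0.2, -0.2, -0.2]
width: 0.0341
```

Emit:
servo_tool([
  {"slide":[-0.0049,0.001,0],"spin":0},
  {"slide":[-0.0049,0.001,0],"spin":0},
  {"slide":[-0.0029,0.0006,0],"spin":0},
  {"slide":[-0.0029,0.0006,0],"spin":0},
  {"slide":[-0.0029,0.0006,0],"spin":0},
  {"slide":[-0.0029,0.0006,0],"spin":0},
])

```text
clock: 8.15
position: [0.553, 0.1759, -0.0123]
ee_rot: [-0.0, 0.776, 0.63, 0.0]
contact_force: [0.1, 0.1, 0.5]
width: 0.0342
```

```bash
python3 look.py p4; python3 - <<'E'
from h import *
crop(cv2.imread('pics/p4w.png'),240,230,200,150,2,'pics/z1.png')
crop(cv2.imread('pics/p4d.png'),290,170,80,60,5,'pics/z2.png')
crop(cv2.imread('pics/p4s.png'),260,180,80,60,5,'pics/z3.png')
a,b,c=[cv2.resize(cv2.imread(f'pics/z{i}.png'),(400,300)) for i in (1,2,3)]
cv2.imwrite('pics/z.png',np.vstack([np.hstack([a,b]),np.hstack([c,c*0])]))
E
```

```text
8.15 [ 0.553   0.1759 -0.0123] [-0.000e+00  7.764e-01  6.303e-01  1.000e-04] 0.0341639148104126 [0.1  0.14 0.5 ]
```

View pics/z.png

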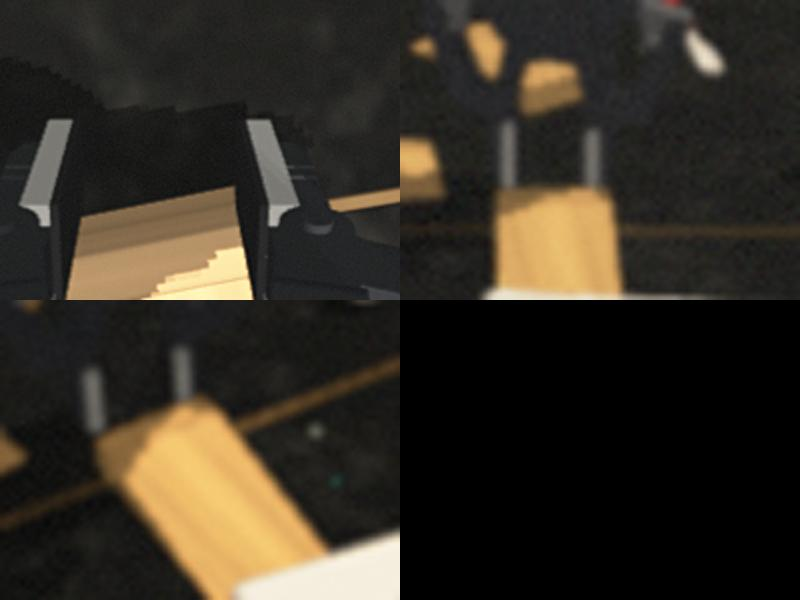

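Emit:
servo_tool([
  {"slide":[-0.0024,0.0005,0],"spin":0},
  {"slide":[-0.0024,0.0005,0],"spin":0},
  {"slide":[-0.0024,0.0005,0],"spin":0},
  {"slide":[-0.0024,0.0005,0],"spin":0},
  {"slide":[-0.0024,0.0005,0],"spin":0},
  {"slide":[-0.0024,0.0005,0],"spin":0},
])

```text
clock: 8.9
position: [0.5529, 0.1613, -0.0124]
ee_rot: [-0.0, 0.776, 0.63, 0.0]
contact_force: [0.6, -0.4, -0.2]
width: 0.0341
```

```bash
cat > l2.py <<'E'
import sys,subprocess
n=sys.argv[1]
print(subprocess.run(['python3','look.py',n],capture_output=True,text=True).stdout)
from h import *
crop(cv2.imread(f'pics/{n}w.png'),240,230,200,150,2,'pics/z1.png')
crop(cv2.imread(f'pics/{n}d.png'),290,180,80,60,5,'pics/z2.png')
crop(cv2.imread(f'pics/{n}s.png'),270,190,80,60,5,'pics/z3.png')
crop(cv2.imread(f'pics/{n}w.png'),0,0,640,480,.625,'pics/z4.png')
a,b,c,d=[cv2.resize(cv2.imread(f'pics/z{i}.png'),(400,300)) for i in (1,2,3,4)]
cv2.imwrite(f'pics/{n}.png',np.vstack([np.hstack([a,b]),np.hstack([c,d])]))
E
python3 l2.py p5
```

```text
8.9 [ 0.5529  0.1613 -0.0124] [-0.000e+00  7.763e-01  6.303e-01  1.000e-04] 0.0340626253901438 [ 0.62 -0.38 -0.19]
```

View pics/p5.png

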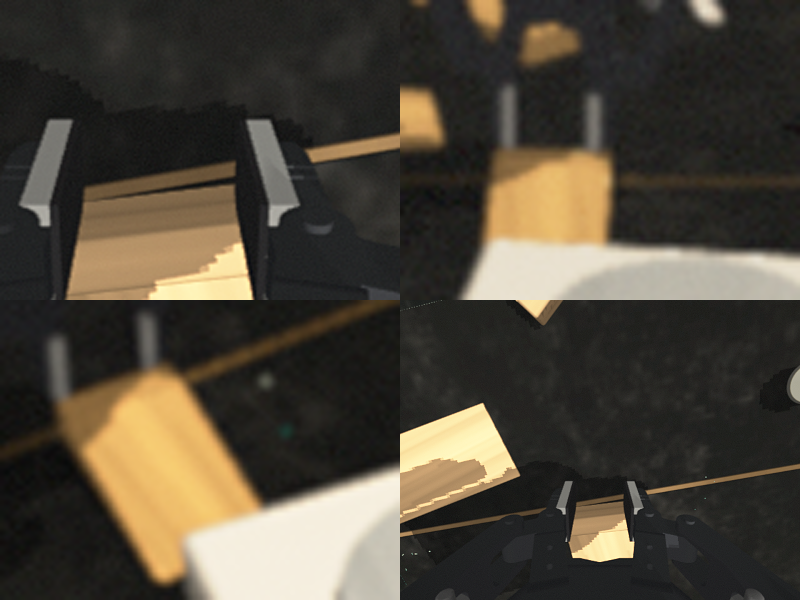

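```bash
python3 - <<'E'
from h import *
crop(cv2.imread('pics/p5s.png'),275,195,70,60,10,'pics/z.png')
f=lambda p:np.array(p)/5+[270,190]
S=cam('scene')
print(onz(S,f([[60,105],[175,68]]),.018).round(4),onz(S,f([[160,283]]),.002).round(4))
E
```

```text
[[0.524  0.1429 0.018 ]
 [0.5807 0.1367 0.018 ]] [[0.514  0.0354 0.002 ]]
```

View pics/z.png

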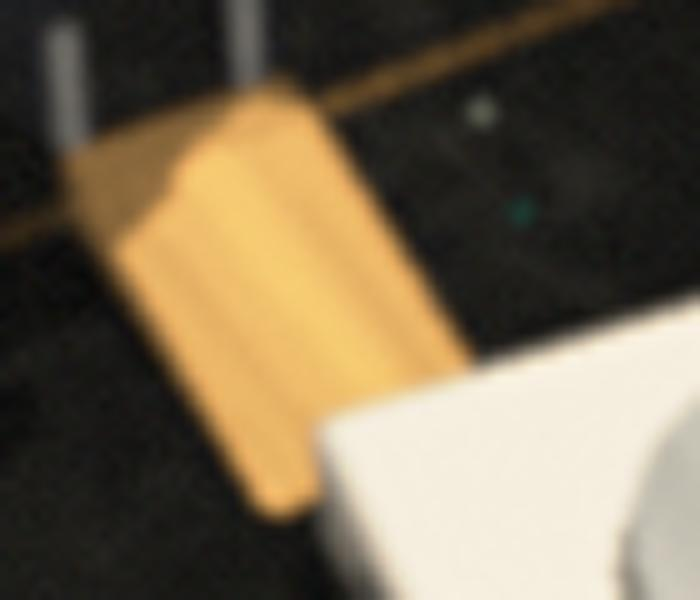

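Emit:
servo_tool([
  {"slide":[0,0,0],"spin":-3},
  {"slide":[-0.002,0,0],"spin":0},
  {"slide":[-0.003,0,0],"spin":0},
  {"slide":[-0.003,0,0],"spin":0},
  {"slide":[-0.003,0,0],"spin":0},
  {"slide":[-0.003,0,0],"spin":0},
  {"slide":[-0.003,0,0],"spin":0},
  {"slide":[-0.003,0,0],"spin":0},
])

```text
clock: 9.85
position: [0.5497, 0.1414, -0.0124]
ee_rot: [-0.0, 0.76, 0.65, -0.0]
contact_force: [0.3, 0.3, -0.2]
width: 0.0339
```

```bash
python3 l2.py p6
```

```text
9.85 [ 0.5497  0.1414 -0.0124] [-1.000e-04  7.596e-01  6.504e-01 -0.000e+00] 0.03389184081406583 [ 0.32  0.27 -0.18]
```

View pics/p6.png

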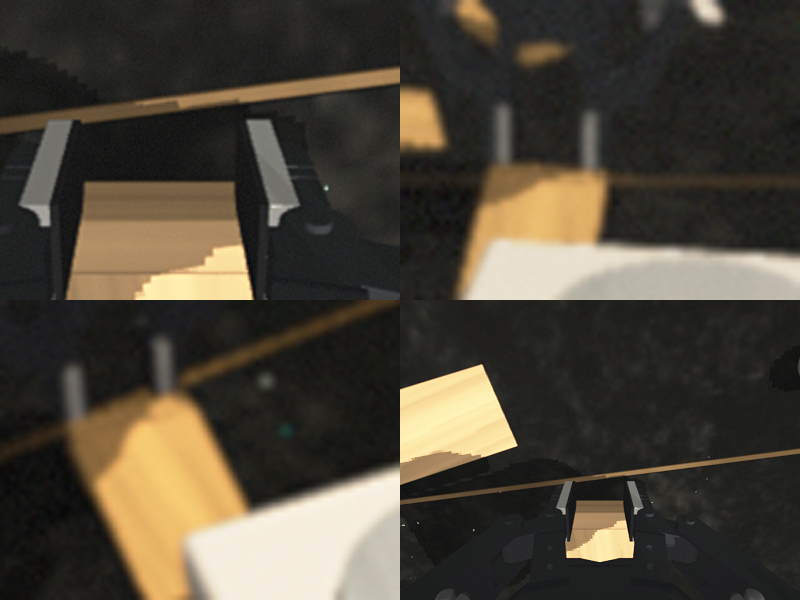

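```bash
python3 - <<'E'
from h import *
crop(cv2.imread('pics/p6s.png'),275,200,70,60,10,'pics/z.png')
f=lambda p:np.array(p)/5+[270,190]
g=lambda p:np.array(p)/5+[290,180]
S=cam('scene')
print(onz(S,f([[70,127],[190,90]]),.018).round(4),onz(S,f([[152,295]]),.005).round(4),onz(cam('side'),g([[87,169],[207,170]]),.018).round(4))
E
```

```text
[[0.5209 0.1275 0.018 ]
 [0.5789 0.1199 0.018 ]] [[0.5064 0.0286 0.005 ]] [[0.5198 0.1259 0.018 ]
 [0.5781 0.1247 0.018 ]]
```

View pics/z.png

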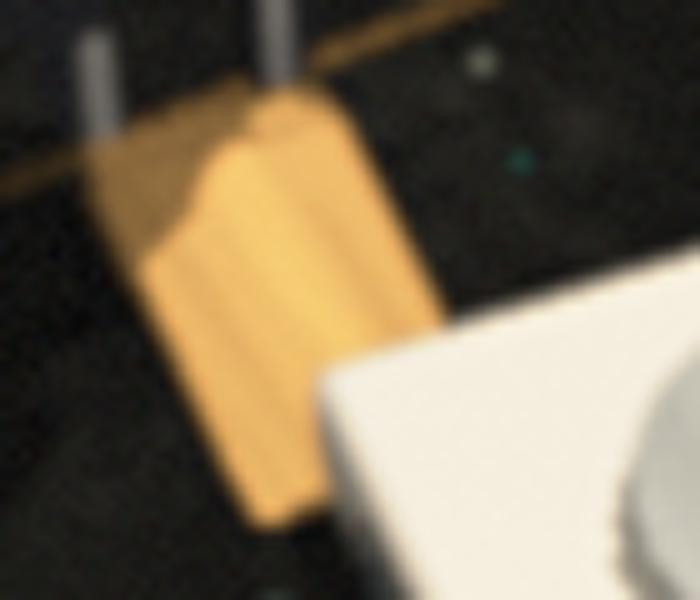

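Emit:
servo_tool([
  {"slide":[-0.0025,0,0],"spin":0},
  {"slide":[-0.0025,0,0],"spin":0},
  {"slide":[-0.0025,0,0],"spin":0},
  {"slide":[-0.0025,0,0],"spin":0},
  {"slide":[-0.0025,0,0],"spin":0},
  {"slide":[-0.0025,0,0],"spin":0},
])

```text
clock: 10.6
position: [0.5483, 0.1284, -0.0121]
ee_rot: [-0.001, 0.76, 0.65, 0.002]
contact_force: [0.8, 5.3, -0.3]
width: 0.0343
```

Emit:
servo_tool([
  {"slide":[-0.002,0,0],"spin":0},
  {"slide":[-0.002,0,0],"spin":0},
  {"slide":[-0.002,0,0],"spin":0},
])

```text
clock: 10.9
position: [0.5467, 0.1211, -0.0123]
ee_rot: [-0.0, 0.76, 0.65, 0.0]
contact_force: [0.7, 3.8, 0.9]
width: 0.0339
```

Emit:
servo_tool([
  {"slide":[-0.002,0,0],"spin":0},
  {"slide":[-0.002,0,0],"spin":0},
  {"slide":[-0.002,0,0],"spin":0},
])

```text
clock: 11.2
position: [0.5457, 0.1149, -0.0124]
ee_rot: [-0.0, 0.76, 0.65, 0.0]
contact_force: [0.2, 3.7, 0.4]
width: 0.0343
```

```bash
python3 l2.py p7
```

```text
11.2 [ 0.5457  0.1149 -0.0124] [-0.000e+00  7.596e-01  6.504e-01  1.000e-04] 0.03430052085327716 [0.18 3.66 0.4 ]
```

View pics/p7.png

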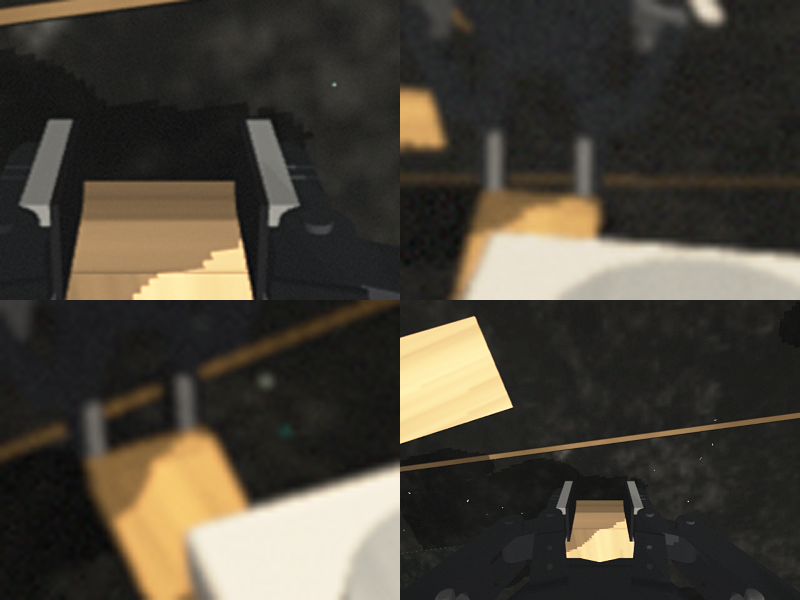

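Emit:
servo_tool([
  {"slide":[-0.0015,0,0],"spin":0},
  {"slide":[-0.0015,0,0],"spin":0},
])

```text
clock: 11.55
position: [0.5453, 0.1123, -0.0124]
ee_rot: [-0.0, 0.76, 0.65, 0.0]
contact_force: [0.6, 3.1, 0.4]
width: 0.0345
```

Emit:
servo_tool([
  {"slide":[-0.0015,0,0],"spin":0},
  {"slide":[-0.0015,0,0],"spin":0},
])

```text
clock: 11.75
position: [0.5448, 0.1091, -0.0124]
ee_rot: [-0.0, 0.76, 0.65, 0.0]
contact_force: [0.4, 3.9, 0.4]
width: 0.0342
```

Emit:
servo_tool([
  {"slide":[-0.0015,0,0],"spin":0},
  {"slide":[-0.0015,0,0],"spin":0},
])

```text
clock: 11.95
position: [0.5444, 0.1061, -0.0124]
ee_rot: [-0.0, 0.76, 0.65, 0.0]
contact_force: [-0.1, 4.0, 0.8]
width: 0.0343
```

Emit:
servo_tool([
  {"slide":[-0.0015,0,0],"spin":0},
  {"slide":[-0.0015,0,0],"spin":0},
])

```text
clock: 12.15
position: [0.5439, 0.1031, -0.0124]
ee_rot: [-0.0, 0.76, 0.65, 0.0]
contact_force: [0.5, 4.9, 1.0]
width: 0.0344
```

```bash
python3 l2.py p8;  python3 - <<'E'
from h import *
a=np.hstack([cv2.imread(f'pics/{n}')[210:310,285:430] for n in ('scene0.png','p8s.png')])
b=np.hstack([cv2.imread(f'pics/{n}')[210:310,280:425] for n in ('side0.png','p8d.png')])
cv2.imwrite('pics/z.png',cv2.resize(np.vstack([a,b]),None,fx=2.75,fy=2.75,interpolation=cv2.INTER_CUBIC))
E
```

```text
12.15 [ 0.5439  0.1031 -0.0124] [-0.000e+00  7.596e-01  6.504e-01  1.000e-04] 0.03437244760562862 [0.49 4.95 0.96]
```

View pics/z.png

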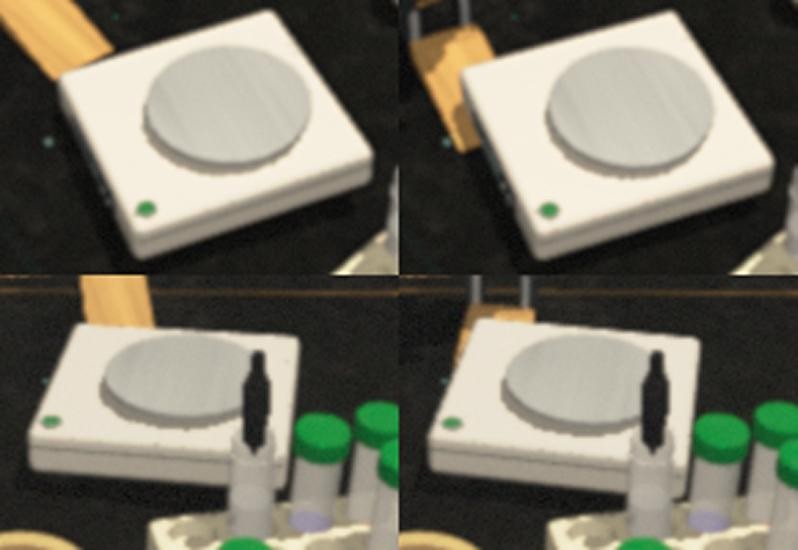

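Emit:
servo_tool([
  {"slide":[-0.0015,0,0],"spin":0},
  {"slide":[-0.0015,0,0],"spin":0},
])

```text
clock: 12.5
position: [0.5435, 0.1004, -0.0124]
ee_rot: [-0.0, 0.76, 0.65, 0.0]
contact_force: [0.9, 4.8, -0.1]
width: 0.034
```

Emit:
servo_tool([
  {"slide":[-0.001,0,0],"spin":0},
  {"slide":[-0.001,0,0],"spin":0},
])

```text
clock: 12.7
position: [0.5432, 0.0984, -0.0124]
ee_rot: [-0.0, 0.76, 0.65, 0.0]
contact_force: [-0.3, 5.0, 0.6]
width: 0.0343
```

Emit:
servo_tool([
  {"slide":[-0.001,0,0],"spin":0},
  {"slide":[-0.001,0,0],"spin":0},
])

```text
clock: 12.9
position: [0.5429, 0.0965, -0.0124]
ee_rot: [-0.0, 0.76, 0.65, 0.0]
contact_force: [1.0, 5.4, 0.3]
width: 0.0341
```

Emit:
servo_tool([
  {"slide":[-0.001,0,0],"spin":0},
  {"slide":[-0.001,0,0],"spin":0},
])

```text
clock: 13.1
position: [0.5427, 0.095, -0.0123]
ee_rot: [-0.0, 0.76, 0.65, 0.001]
contact_force: [1.2, 7.0, 0.4]
width: 0.0342
```

```bash
python3 l2.py p9;  python3 - <<'E'
from h import *
a=np.hstack([cv2.imread(f'pics/{n}')[210:310,285:430] for n in ('p8s.png','p9s.png')])
b=np.hstack([cv2.imread(f'pics/{n}')[210:310,280:425] for n in ('p8d.png','p9d.png')])
cv2.imwrite('pics/z.png',cv2.resize(np.vstack([a,b]),None,fx=2.75,fy=2.75,interpolation=cv2.INTER_CUBIC))
# optical flow of case features vs start, via LK
for c in 'sd':
    i0=cv2.imread('pics/scene0.png' if c=='s' else 'pics/side0.png',0)
    pts=np.float32([[390,219],[420,265],[336,299],[338,286]] if c=='s' else [[388,233],[385,282],[291,279],[299,263]])
    for n in ('p7','p8','p9'):
        i1=cv2.imread(f'pics/{n}{c}.png',0)
        p,st,e=cv2.calcOpticalFlowPyrLK(i0,i1,pts.reshape(-1,1,2),None,winSize=(15,15),maxLevel=1)
        print(c,n,(p.reshape(-1,2)-pts).round(2).tolist(),st.ravel())
E
```

```text
13.1 [ 0.5427  0.095  -0.0123] [-4.000e-04  7.598e-01  6.501e-01  7.000e-04] 0.03421110927448462 [1.23 6.96 0.37]

s p7 [[0.4000000059604645, -0.019999999552965164], [0.6700000166893005, 1.899999976158142], [0.5, 0.23000000417232513], [0.9599999785423279, 0.30000001192092896]] [1 1 1 1]
s p8 [[0.550000011920929, 0.029999999329447746], [0.8399999737739563, 2.7100000381469727], [0.8100000023841858, 0.3700000047683716], [1.409999966621399, 0.5199999809265137]] [1 1 1 1]
s p9 [[0.75, 0.12999999523162842], [0.9800000190734863, 3.059999942779541], [0.9700000286102295, 0.41999998688697815], [1.7300000190734863, 0.6600000262260437]] [1 1 1 1]
d p7 [[0.5199999809265137, 0.38999998569488525], [0.23999999463558197, 1.3799999952316284], [0.23000000417232513, 0.36000001430511475], [0.36000001430511475, 0.4300000071525574]] [1 1 1 1]
d p8 [[0.7400000095367432, 0.4300000071525574], [0.2800000011920929, 2.109999895095825], [0.47999998927116394, 0.5299999713897705], [0.44999998807907104, 0.6700000166893005]] [1 1 1 1]
d p9 [[0.8399999737739563, 0.47999998927116394], [0.33000001311302185, 2.609999895095825], [0.5199999809265137, 0.5799999833106995], [0.49000000953674316, 0.8199999928474426]] [1 1 1 1]
```

View pics/z.png

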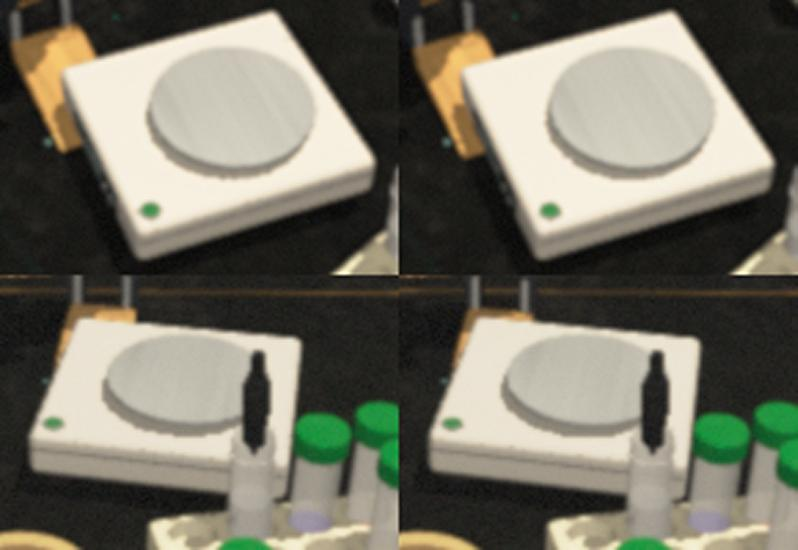

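Emit:
servo_tool([
  {"slide":[0,0,0],"spin":0},
])

```text
clock: 13.35
position: [0.5427, 0.0949, -0.0124]
ee_rot: [-0.0, 0.76, 0.65, 0.001]
contact_force: [1.2, 6.6, 0.5]
width: 0.0346
```

Emit:
servo_tool([
  {"slide":[-0.001,0,0],"spin":0},
  {"slide":[0,0,0],"spin":0},
])

```text
clock: 13.55
position: [0.5427, 0.0946, -0.0123]
ee_rot: [-0.001, 0.76, 0.65, 0.001]
contact_force: [1.4, 8.5, 0.1]
width: 0.0342
```

```bash
python3 l2.py p10;  cat > lev.py <<'E'
from fit import *
import sys
S=cam('scene');D=cam('side')
n=sys.argv[1]
base=[.59,-.0809,-.2028,.0066]
C={'s':S,'d':D};obs=[];
for c in 'sd':
    i0=cv2.imread('pics/scene0.png' if c=='s' else 'pics/side0.png',0);i1=cv2.imread(f'pics/{n}{c}.png',0)
    m=np.zeros_like(i0)
    # case+pan features (avoid wedge, tubes)
    poly=np.array([[306,238],[383,213],[421,262],[421,272],[336,302],[330,295]] if c=='s' else [[306,230],[388,232],[388,240],[362,240],[360,285],[290,280],[292,262]])
    cv2.fillPoly(m,[poly],255)
    p0=cv2.goodFeaturesToTrack(i0,30,.02,6,mask=m)
    p1,st,e=cv2.calcOpticalFlowPyrLK(i0,i1,p0,None,winSize=(13,13),maxLevel=1)
    pb,st2,e=cv2.calcOpticalFlowPyrLK(i1,i0,p1,None,winSize=(13,13),maxLevel=1)
    ok=(st.ravel()==1)&(np.linalg.norm((pb-p0).reshape(-1,2),axis=1)<.15)
    obs.append((c,p0.reshape(-1,2)[ok],p1.reshape(-1,2)[ok]))
def lift(C,uv,M,Minv):
    # intersect ray with balance top plane z=.048 in balance frame
    o=M([0,0,.048])[0];nrm=M([0,0,1.048])[0]-o
    K,Rm,t=C;d=(Rm.T@np.linalg.inv(K)@np.c_[uv,np.ones(len(uv))].T).T;c0=-Rm.T@t
    X=c0+d*((nrm@(o-c0))/(d@nrm))[:,None]
    ex=M([1,0,.048])[0]-o;ey=M([0,1,.048])[0]-o
    return np.c_[(X-o)@ex,(X-o)@ey,np.full(len(X),.048)]
for s0 in (.004,.005,.006,.007,.008):
    b=[*base[:3],s0];M=T(b)
    L=[(c,lift(C[c],p0,M,None),p1,p0) for c,p0,p1 in obs]
    def res(q):
        M1=T([b[0]+q[0],b[1]+q[1],b[2]+q[2],s0+q[3]]);return np.concatenate([(proj(C[c],M1(X))-p1).ravel() for c,X,p1,_ in L])
    r=least_squares(res,[0,0,0,-.005],x_scale=[.001,.001,.01,.001],loss='soft_l1',f_scale=.3)
    print(s0,'shift mm',(r.x[:2]*1e3).round(2),'yaw',np.degrees(r.x[2]).round(2),'ds mm',(r.x[3]*1e3).round(2),'rms',np.sqrt(np.mean(r.fun**2)).round(2),len(r.fun)//2)
E
for n in p7 p8 p9 p10; do echo $n; python3 lev.py $n|sed -n 3p;done
```

```text
13.55 [ 0.5427  0.0946 -0.0123] [-6.000e-04  7.599e-01  6.500e-01  1.100e-03] 0.0342356030661794 [1.37 8.48 0.08]

p7
0.006 shift mm [ 0.   -0.61] yaw 0.06 ds mm -3.83 rms 0.52 25
p8
0.006 shift mm [-0.24 -0.84] yaw 0.04 ds mm -5.2 rms 0.63 24
p9
0.006 shift mm [-0.05 -1.09] yaw 0.2 ds mm -6.0 rms 0.7 24
p10
0.006 shift mm [-0.04 -1.09] yaw 0.2 ds mm -6.0 rms 0.7 24
```

Emit:
servo_tool([
  {"slide":[0.002,0,0],"spin":0},
  {"slide":[0.004,0,0],"spin":0},
  {"slide":[0.01,0,0],"spin":0},
  {"slide":[0.02,0,0],"spin":0},
  {"slide":[0.02,0,-0.02],"spin":0},
  {"slide":[0,0,-0.04],"spin":0},
  {"slide":[0,0,0],"spin":0},
])

```text
clock: 14.4
position: [0.5547, 0.1499, 0.052]
ee_rot: [0.003, 0.759, 0.651, 0.004]
contact_force: [1.4, 0.9, 1.4]
width: 0.0339
```

```bash
python3 l2.py p11; python3 lev.py p11; python3 - <<'E'
from h import *
a=cv2.imread('pics/p11s.png')[190:310,270:430]; b=cv2.imread('pics/p11d.png')[190:310,270:430]
cv2.imwrite('pics/z.png',cv2.resize(np.hstack([a,b]),None,fx=2.5,fy=2.5,interpolation=cv2.INTER_CUBIC))
E
```

```text
14.4 [0.5547 0.1499 0.052 ] [0.0027 0.759  0.651  0.0037] 0.03391571054172432 [1.42 0.86 1.37]

0.004 shift mm [ 0.5  -2.15] yaw -0.05 ds mm -4.0 rms 0.76 25
0.005 shift mm [ 0.2  -1.46] yaw 0.11 ds mm -5.0 rms 0.74 25
0.006 shift mm [-0.02 -1.2 ] yaw 0.22 ds mm -6.0 rms 0.72 25
0.007 shift mm [-0.08 -1.07] yaw 0.28 ds mm -7.74 rms 0.72 25
0.008 shift mm [-0.06 -1.1 ] yaw 0.27 ds mm -6.17 rms 0.72 25
```

View pics/z.png

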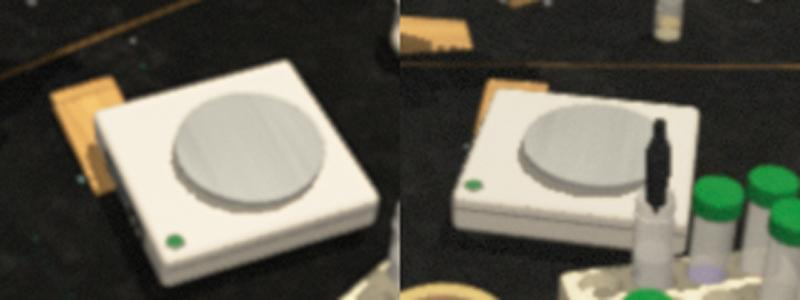

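View pics/p11w.png

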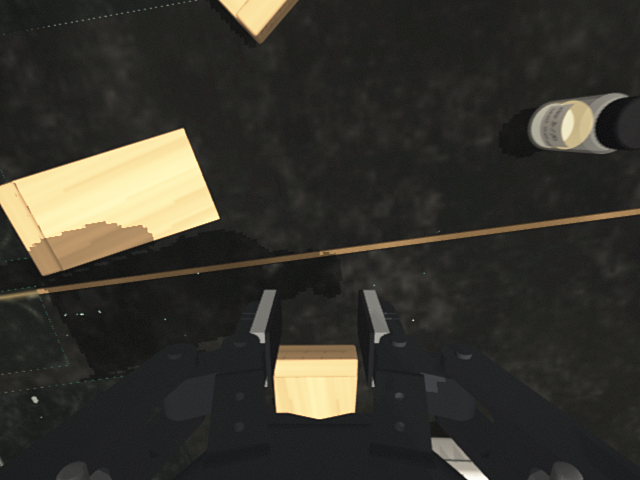

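```bash
sed -i "s/    if (Rt.apply(fl-a)+a)\[2\]>0: Rt=.*/    sg=np.sign((R.from_rotvec(u*.01).apply(fl-a)+a)[2]); Rt=R.from_rotvec(-sg*u*th)/" fit.py
for n in p7 p8 p9 p10 p11; do echo $n; python3 lev.py $n;done
```

```text
p7
0.004 shift mm [-0.01 -0.59] yaw 0.06 ds mm -3.89 rms 0.52 25
0.005 shift mm [-0.  -0.6] yaw 0.06 ds mm -3.86 rms 0.52 25
0.006 shift mm [ 0.   -0.61] yaw 0.06 ds mm -3.83 rms 0.52 25
0.007 shift mm [ 0.01 -0.62] yaw 0.06 ds mm -3.79 rms 0.52 25
0.008 shift mm [ 0.01 -0.63] yaw 0.05 ds mm -3.75 rms 0.52 25
p8
0.004 shift mm [-0.27 -0.8 ] yaw 0.05 ds mm -5.33 rms 0.63 24
0.005 shift mm [-0.25 -0.82] yaw 0.04 ds mm -5.26 rms 0.63 24
0.006 shift mm [-0.24 -0.84] yaw 0.04 ds mm -5.2 rms 0.63 24
0.007 shift mm [-0.22 -0.87] yaw 0.03 ds mm -5.13 rms 0.64 24
0.008 shift mm [-0.2 -0.9] yaw 0.02 ds mm -5.05 rms 0.64 24
p9
0.004 shift mm [-0.14 -0.94] yaw 0.24 ds mm -6.36 rms 0.7 24
0.005 shift mm [-0.12 -0.97] yaw 0.23 ds mm -6.28 rms 0.7 24
0.006 shift mm [-0.1 -1. ] yaw 0.22 ds mm -6.2 rms 0.7 24
0.007 shift mm [-0.08 -1.04] yaw 0.22 ds mm -6.12 rms 0.7 24
0.008 shift mm [-0.06 -1.07] yaw 0.21 ds mm -6.03 rms 0.7 24
p10
0.004 shift mm [-0.15 -0.92] yaw 0.24 ds mm -6.4 rms 0.7 24
0.005 shift mm [-0.12 -0.95] yaw 0.24 ds mm -6.32 rms 0.7 24
0.006 shift mm [-0.1  -0.98] yaw 0.23 ds mm -6.24 rms 0.7 24
0.007 shift mm [-0.08 -1.02] yaw 0.22 ds mm -6.16 rms 0.7 24
0.008 shift mm [-0.06 -1.05] yaw 0.21 ds mm -6.07 rms 0.7 24
p11
0.004 shift mm [-0.15 -0.96] yaw 0.3 ds mm -6.51 rms 0.72 25
0.005 shift mm [-0.13 -1.  ] yaw 0.29 ds mm -6.43 rms 0.72 25
0.006 shift mm [-0.1  -1.03] yaw 0.28 ds mm -6.35 rms 0.72 25
0.007 shift mm [-0.08 -1.07] yaw 0.28 ds mm -6.26 rms 0.72 25
0.008 shift mm [-0.06 -1.1 ] yaw 0.27 ds mm -6.17 rms 0.72 25
```

Emit:
servo_tool([
  {"slide":[0.01,0,-0.04],"spin":0},
  {"slide":[0.01,0,-0.04],"spin":0},
  {"slide":[0,0,0],"spin":0},
  {"slide":[0,0,0],"spin":0},
  {"slide":[0,0,0],"spin":0},
])

```text
clock: 15.05
position: [0.5522, 0.1677, 0.1255]
ee_rot: [-0.001, 0.76, 0.65, -0.002]
contact_force: [0.7, 0.8, -0.2]
width: 0.0344
```

```bash
python3 l2.py p12; python3 lev.py p12|sed -n 3p; python3 - <<'E'
from h import *
crop(cv2.imread('pics/p12s.png'),280,190,150,120,5,'pics/z.png')
crop(cv2.imread('pics/p12w.png'),160,200,320,240,2.5,'pics/zz.png')
E
```

```text
15.05 [0.5522 0.1677 0.1255] [-0.001   0.7596  0.6504 -0.002 ] 0.03439012366051968 [ 0.75  0.76 -0.18]

0.006 shift mm [-0.1  -0.99] yaw 0.24 ds mm -6.21 rms 0.7 24
```

View pics/z.png

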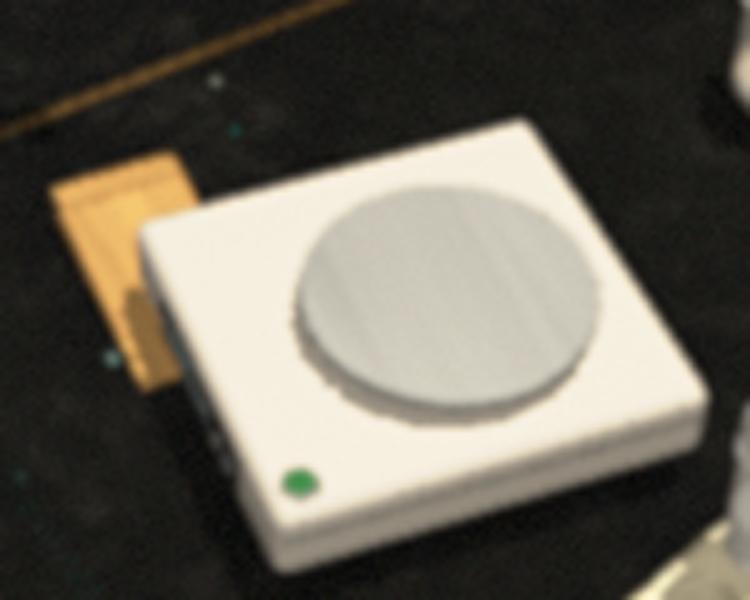

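View pics/zz.png

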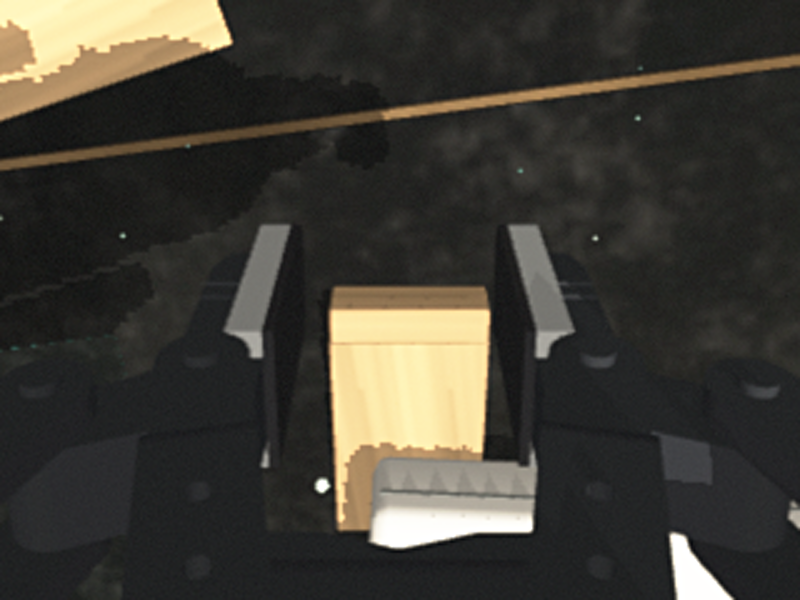

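```bash
python3 - <<'E'
from fit import *
crop(cv2.imread('pics/p12d.png'),280,210,120,90,6.5,'pics/z.png')
S=cam('scene')
cs=np.array([[142,228],[522,120],[706,398],[285,528]])/5+[280,190]
c0=np.array([[366,298],[624,217],[748,392],[458,500]])/3.4+[200,150]
for cc in (c0,cs):
  def res(p):
    i=.0021;c=np.array([[-.09+i,.085-i,.048],[.09-i,.085-i,.048],[.09-i,-.085+i,.048],[-.09+i,-.085+i,.048]])
    return (proj(S,T(p)(c))-cc).ravel()
  r=least_squares(res,[.59,-.08,-.2,.003],x_scale=[.01,.01,.1,.001]);print(r.x.round(4),r.fun.round(1))
E
```

```text
[ 0.589  -0.0818 -0.2012  0.0077] [-1.3  0.8  0.1  0.5  1.   0.6  0.1 -1.8]
[ 0.5891 -0.0804 -0.1955 -0.0007] [-1.1 -0.4  0.3  0.4  1.  -0.2 -0.2 -0. ]
```

View pics/z.png

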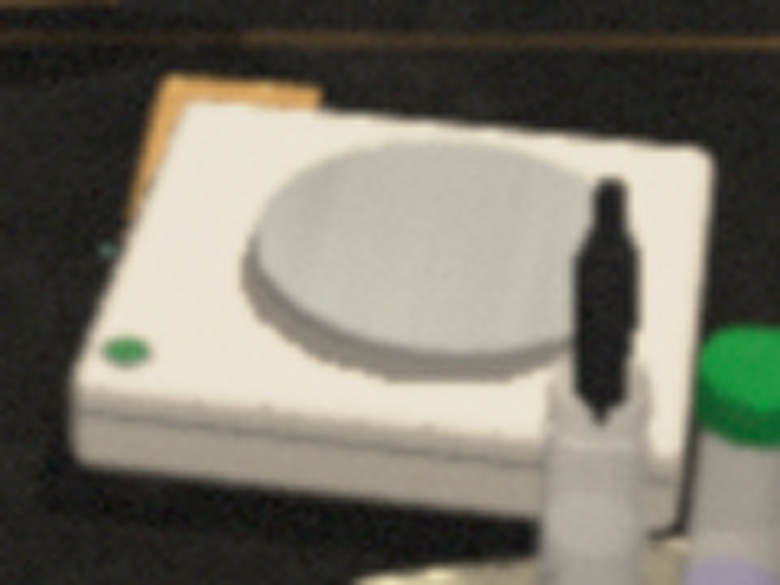

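```bash
python3 - <<'E'
from rig import manip
print(manip.get_state()['clock']);print(manip.sign_off())
E
```

```text
15.2
the job is handed in; nothing more can be done
None
```

I pushed the right-hand wedge under the short foot with the fingertips only, took the hand away and handed the job in at 15.2 s. No verdict was reported. My checks point to the balance standing level, but none of them measured the far foot's gap directly.

- **Push:** I pushed the wedge's heel with the gripper partly open, turned the toe towards the foot, then slid it straight in. The push held at about 4–5 N under the foot and rose to 8.5 N, with the wedge almost stopped. That matches the far foot coming down.
- **Level:** Feature tracking put the rise at the short foot at about 6.2 mm. My estimates of how much was missing at the start were 6.6 and 7.7 mm. A corner fit of the last scene picture gave −0.7 mm, which is level within roughly 1 mm.
- **Shift:** The balance moved about 1 mm and turned about 0.2 degrees.
- **Surroundings:** The hand finished about 12 cm above the worktop. I kept clear of the vial, jar and tape, but did not measure their final positions.

**What went wrong or disagreed:**
- My first moves were refused because rows lacked a field.
- The first pass went over the wedge without touching it. The fingers end about 20 mm short of the stated TCP, so I pushed with the commanded TCP about 12 mm below the surface.
- My first version of the tilt fit had a sign fault. It showed the tilt levelling off falsely, so I corrected and reran it; the corrected figure is the one above.

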